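# Put the brass weight away under the sliding glass cover

## Robot

A 6-joint arm with a two-finger parallel gripper is mounted at the origin on a cart in front of the work surface, level with it; the furniture and walls round the work are solid. World frame = base frame: x ahead of the robot, y to its left, z up, the work surface at z = 0. Lengths are in m, angles in rad, forces in N, time in s.
With the tool pointing down it reaches from about 0.35 to 0.775 m from the base axis. Payload 7.3 kg.
Tool frame: the origin (TCP) lies between the finger pads; the fingertips stand 25 mm ahead of it and the grasp point (between the pads) lies 6 mm ahead of it; y points along the fingers, z is the direction in which the jaws open and shut, and the axes are right-handed (so a half turn about y gives the same grasp; the last joint's range is limited). The gripper opens to 92 mm and grips with 3 to 60 N. Pads are 19 mm wide; open, the fingers measure 130 mm over their backs; the gripper's body (75 mm by 190 mm) begins 47 mm behind the grasp point.
Start: joints at [-0.146, 0.342, 1.524, -0, 1.275, -0.146], TCP at [0.525, 0, 0.252] pointing down, gripper open.
Joint ranges: [-2.53, 2.53], [-0.77, 2.02], [0.04, 2.7], [-1, 4.14], [0.28, 2.66], [-3.11, 3.11]. Speed limits (rad/s): [2.57, 2.57, 3.14, 3.14, 3.14, 3.14].

## Interface

Orientations are given as [roll, pitch, yaw] about the fixed x, y, z axes, in that order (R = Rz(yaw) Ry(pitch) Rx(roll)).
In Python, from cell import sensors, read_camera, hand_in gives the robot as it stands. The module is installed in compiled form; this text tells all that it offers.
- The arm moves only by the tool send_rows, never from a script. Its argument "motion" is a list that holds one entry, the list of rows, each a list of 4 numbers: the shift along the tool's x, y, z in m, then the turn about the tool's y in degrees. In form: [[[tx, ty, tz, twist], ...]]. A call has 1 to 8 rows; each row is the pose to reach, as a shift and turn from the pose measured when the call began, along the tool's axes at that moment; what a row does not reach only later rows make up. A row lasts 1/10 s, in which the tool goes at most 50 mm and 8.59 degrees, less where a joint would pass 70% of its speed; a pose out of reach is approached as far as the arm can. A call with a gripper value outside its range is refused whole. "gripper" is the opening, from 0 (shut) to 1 (fully open), set as the call begins (left out, the last holds). The fingers move at their own pace and stop on an object; "grip_force" is the grip in N (left out, the last holds). Time passes only in rows, so rows that repeat a pose let the fingers close. It gives the time, the measured TCP pose, the force and the opening at its end, in the units of the state.
- sensors.observe(): the state, without advancing time (a new reading comes with each control period).
- read_camera(name): name is "scene" or "side" or "wrist"; returns a dict with "frame" (420x560x3 uint8, red, green, blue), "fx", "fy", "cx", "cy" (pixels), "extrinsics" (4x4, takes a point from world to camera coordinates). Camera axes: x right, y up, looking along -z (the intrinsics and any distortion apply to the point x, -y, -z); pixel columns grow to the right and rows downward; lengths in m; the calibration is good to about 2 mm. A picture is of the moment at which its call begins. There is no depth.
- hand_in(): hands the job in, once; it reports no verdict.
The state is a dict: "time": time; "qpos": joint angles; "qvel": joint speeds; "joint_efforts": joint torques, N m; "tool_pos": TCP position; "tool_rot": TCP orientation; "contact_force": force on the tool from outside, world axes, zero at the start; "torque": the same for the moment, N m; "opening": finger opening in m.
Only numpy, scipy, OpenCV 4.12 (cv2) and the standard library are available. Lean on these libraries where they do the work, as an engineer would, in place of code of your own. Each camera call takes 0.05 s, during which the arm holds its last target.

## Task

Stand the larger brass weight upright in the round seat of the open well of the wooden case, let go of it, then close the case: press down on the white glass cover and drag it back towards the front of the case until it is fully home over the well. The glass is thin, so never press on it with more than about 20 N; leave the small weight, the herb jar and the steel tin where they are.

Things in the scene. Friction and masses are not known exactly. Their poses are not given: they have to be found in the camera images.
- weight_mid (a point): Centre (15 mm above its underside) of the larger of two loose brass weights: round body 27 mm in diameter, small knob on top, 30 mm tall, about 100 g. The smaller weight is 22 mm in diameter; the two stand on opposite sides of the case, either way round.
- case: Wooden case fixed to the table, 270 x 124 mm, 56 mm high at the front, 74 at the back. Origin on the table, x axis from its front (near the robot) to its back, z up. In its frame: open well x -100 to -15, y -52 to 52 mm, floor z 10, front and side walls 10 thick. Behind the well the white cover lies parked, its top bare as far as x = 50, where a wooden roof (top z 69 to 74) hides its tail.
- seat (a point): Centre of the floor of the round seat in the well: a recess 34 mm in diameter, 4 mm deep, its floor at z = 6 mm, at (-57.5, 0, 6) mm in the case's frame; axes as the case's.
- window (a point): Point fixed to the case at the middle of the bare part of the parked cover, (20, 0, 57) mm in the case's frame, 30 mm before the roof's edge; axes as the case's. The glass top there lies up to 3 mm lower or higher than this point, as the runners under it were set: that setting holds under load, is measured nowhere and has to be found by feel.
- cover (a joint): Travel in m of the white opal glass cover (100 mm wide, 5 thick, flat, no handle) from its parked place (0) to home against the front wall (0.09). It slides along the case's -x; its top and path fall 2.5 degrees towards the front (4 mm in all). It takes 2 to 3 N to slide and stays where left. Its edges offer no hold: only friction on its top can draw it forward.
- weight_small: The smaller brass weight, 22 mm in diameter and 24 mm tall, origin at the centre of its underside; to be left alone.
- herb_jar: Glass jar of herbs, 75 mm in diameter, 131 mm tall, origin at the centre of its underside; to be left alone.. (Beyond it on the right side of the table, at y < -0.44 m and x from 0.26 to 0.44 m, a fixed dark drawer chest stands 245 mm high, in the way of an arm that swings in low from the right.)
- steel_tin: Open steel tin, 67 mm in diameter, 44 mm tall, origin at the centre of its underside; to be left alone.
Things that resemble listed ones, but are neither listed nor needed, are in the scene too. What is shaped like the part that bears weight_mid but turquoise is not meant.

How it is judged:
On the way:
1. the larger weight stands upright in the round seat, let go of, with the cover still open (horizontal distance between weight_mid and seat below 0.006 m and z of weight_mid in the frame of seat below 0.0175 m and angle between weight_mid's own z axis and vertical below 0.08 rad and contact force between the fingers and weight_big below 0.1 N and value of joint cover below 0.02 m), for 0.2 s.
At the end, for the whole second after the job is handed in: The cover is fully home (within 3 mm of its stop) and at rest; the larger weight stands upright (within 0.08 rad) on the floor of the round seat, within 6 mm of its centre (value of joint cover above 0.087 m and horizontal distance between weight_mid and seat below 0.006 m and z of weight_mid in the frame of seat below 0.0175 m and angle between weight_mid's own z axis and vertical below 0.08 rad and linear speed of weight_big below 0.02 m/s and velocity of joint cover below 0.005 m/s); the robot touches nothing.
It fails at once if the glass cover is pressed or pushed with more than 22 N (contact force between any of the fingers, the arm and cover above 22 N).
It fails at once if the small weight, the herb jar or the steel tin is moved by more than 15 mm or tipped over (distance of any of weight_small, herb_jar, steel_tin from where it was at the start of the episode above 0.015 m or angle between any of weight_small, herb_jar, steel_tin's own z axis and vertical above 0.5 rad).
It also fails if it takes over 64 s, if anything falls off the work surface, if the arm or the gripper's body presses on something with over 40 N, if the wrist force passes 120 N, or if a joint passes its speed limit or range.

## Working session

There is one attempt and no reset: what is moved stays moved. The work goes in short steps, Python scripts to look and compute and a tool call to move; the robot and the scene stay as the last step left them, time stands still between calls to the robot, and variables do not carry over. Pictures are saved under pics/ and viewed, and the job is handed in when it is done.

Besides the shell and the picture viewer there is one more tool, called after ">>>" as name(argument=value, ...) on one line, values as JSON. send_rows: Moves the arm, as the interface text tells. Its arguments: {"type":"object","properties":{"motion":{"type":"array"},"gripper":{"type":"number"},"grip_force":{"type":"number"}},"required":["motion"]}

```bash
mkdir -p pics; cat > h.py <<'E'
import numpy as np, cv2
from cell import sensors, read_camera, hand_in
def snap(name,fn):
    c=read_camera(name); cv2.imwrite('pics/'+fn+'.png',cv2.cvtColor(c['frame'],cv2.COLOR_RGB2BGR)); np.save('pics/'+fn+'.npy',{k:np.array(c[k]) for k in('fx','fy','cx','cy','extrinsics','frame')},allow_pickle=True); return c
def load(fn): return np.load('pics/'+fn+'.npy',allow_pickle=True).item()
def proj(c,p):
    q=np.array(c['extrinsics'])@np.r_[p,1]; return np.array([c['cx']+c['fx']*q[0]/-q[2], c['cy']+c['fy']*-q[1]/-q[2]])
def ray(c,u,v):
    E=np.array(c['extrinsics']); d=np.array([(u-c['cx'])/c['fx'],-(v-c['cy'])/c['fy'],-1]); R=E[:3,:3]; return -R.T@E[:3,3], R.T@d
def onz(c,u,v,z):
    o,d=ray(c,u,v); return o+d*(z-o[2])/d[2]
def crop(fn,x0,y0,x1,y1,s,out):
    im=cv2.imread('pics/'+fn+'.png')[y0:y1,x0:x1]; cv2.imwrite('pics/'+out+'.png',cv2.resize(im,None,fx=s,fy=s,interpolation=cv2.INTER_CUBIC))
E
python3 - <<'E'
from h import *
for n in('scene','side','wrist'):
    c=snap(n,n+'0'); print(n,c['fx'],c['fy'],c['cx'],c['cy'],ray(c,280,210))
print(sensors.observe())
E
```

```text
scene 459.50478874320874 459.50478874320874 287.7103803376427 204.61266620458065 (array([0.17930628, 0.60405863, 0.78913179]), array([ 0.42773976, -0.54858107, -0.71869084]))
side 420.60627908923175 420.60627908923175 275.02443311692934 208.2356740618545 (array([0.46277581, 0.8370274 , 0.59661006]), array([ 0.14818385, -0.83884208, -0.52396856]))
wrist 341.1365562333004 341.1365562333004 284.5380696797331 211.36830410049052 (array([0.52468388, 0.08120469, 0.38398032]), array([-0.01433337, -0.29558393, -0.95531029]))
{'time': 0.15, 'qpos': array([-1.46016095e-01,  3.42543637e-01,  1.52478200e+00, -1.83801524e-05,
        1.27536809e+00, -1.46004276e-01]), 'qvel': array([-5.89611481e-05, -1.27021355e-03, -2.38583373e-03, -2.02766218e-03,
        1.12349182e-03,  1.50040636e-03]), 'joint_efforts': array([ 7.52666965e-04, -4.31470585e+01, -2.44352603e+01,  7.18239485e-02,
        5.38185902e-02, -1.32920518e-04]), 'tool_pos': array([5.24738070e-01, 4.71200118e-05, 2.51219913e-01]), 'tool_rot': array([-1.57188824e+00,  1.42799860e-04, -1.57080286e+00]), 'contact_force': array([-0.22437034, -0.17638106, -0.16302199]), 'torque': array([-0.01769726, -0.02041626, -0.02094861]), 'opening': 0.09167737133516303}
```

View pics/scene0.png

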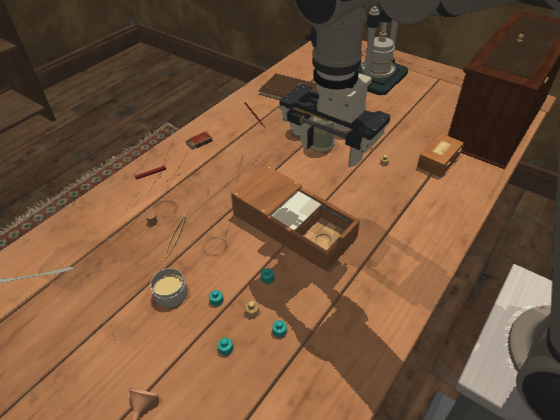

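View pics/side0.png

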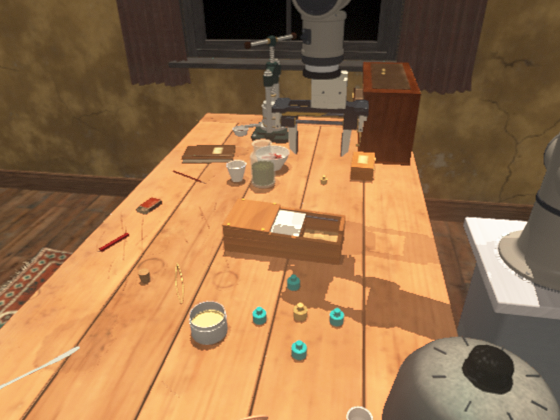

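View pics/wrist0.png

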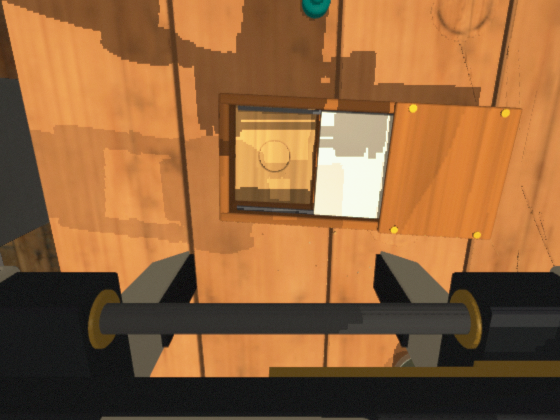

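```bash
python3 - <<'E'
from h import *
import numpy as np
a=cv2.imread('pics/scene0.png');b=cv2.imread('pics/side0.png')
def cr(im,cx,cy,r,s): return cv2.resize(im[cy-r:cy+r,cx-r:cx+r],(s,s),interpolation=cv2.INTER_CUBIC)
top=np.hstack([cr(a,252,308,20,400),cr(a,385,160,20,400)])
cv2.imwrite('pics/cand.png',top)
bot=np.hstack([cr(b,300,312,20,400),cr(b,323,180,20,400)])
cv2.imwrite('pics/cand2.png',bot)
crop('wrist0',210,85,530,245,2.5,'wcase')
E
```

```text
(no output)
```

View pics/cand.png

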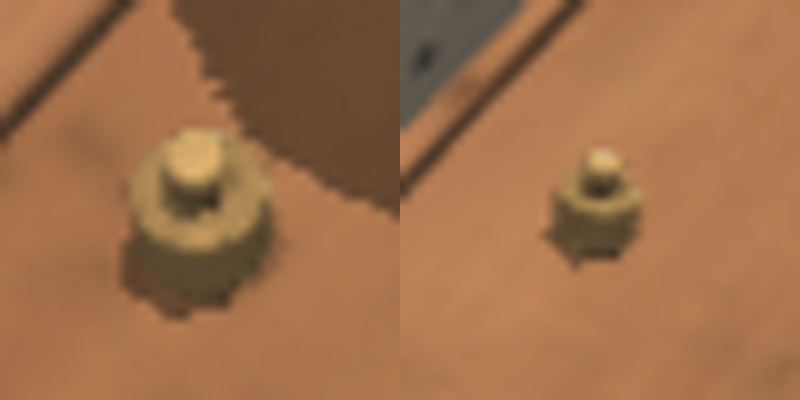

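View pics/cand2.png

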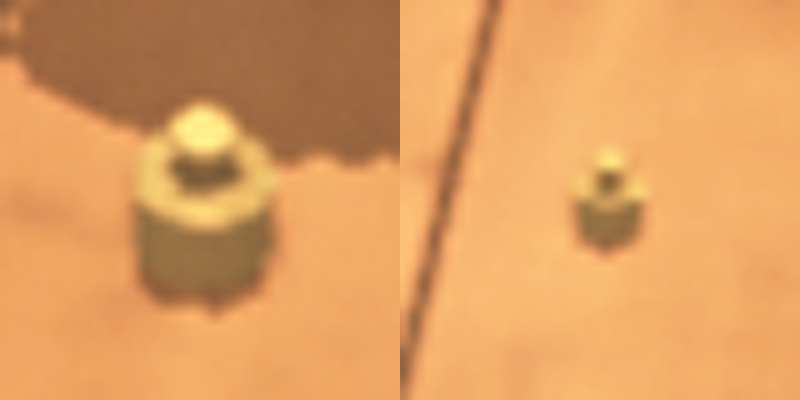

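View pics/wcase.png

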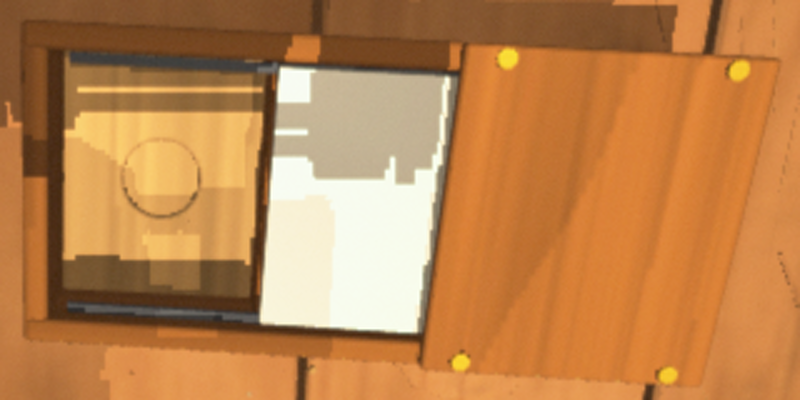

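```bash
cat > fit.py <<'E'
from h import *
from scipy.optimize import least_squares
c=load('wrist0')
P=[((-57.5,0,10),(161,178)),((-110,62,56),(25,22)),((-110,-62,56),(28,340)),((50,62,69),(465,44)),((50,-62,69),(422,370))]
def T(p,q): 
    x,y,a=q; C,S=np.cos(a),np.sin(a); return np.array([x+C*p[0]-S*p[1],y+S*p[0]+C*p[1],p[2]])
def f(q): return np.concatenate([proj(c,T(np.array(p)/1000,q))-np.array([210+u/2.5,85+v/2.5]) for p,(u,v) in P])
r=least_squares(f,[.55,.06,0]); print(r.x,np.round(r.fun.reshape(-1,2),1))
q=r.x
print('seat',T((-.0575,0,.006),q),'window',T((.02,0,.057),q))
for n in('scene0','side0'):
    d=load(n); print(n,[np.round(proj(d,T(np.array(p)/1000,q)),1) for p,_ in P])
for p in [(160,62,74),(160,-62,74)]: print(proj(c,T(np.array(p)/1000,q)))
# weights
s,d=load('scene0'),load('side0')
def tri(a,b):
    A=[];B=[]
    for cc,(u,v) in((s,a),(d,b)):
        o,r=ray(cc,u,v); r/=np.linalg.norm(r); M=np.eye(3)-np.outer(r,r); A.append(M);B.append(M@o)
    return np.linalg.lstsq(np.vstack(A),np.hstack(B),rcond=None)[0]
# knob tops
k1=tri((232+19.2,288+15.3),(280+20.3,292+12.5)); k2=tri((365+20.3,140+16),(303+20.8,160+16))
print(k1,k2)
for k,w1,w2 in((k1,14.2,13.5),(k2,8.8,7.0)):
    for cc,w in((s,w1),(d,w2)):
        dep=-(cc['extrinsics']@np.r_[k,1])[2]; print('diam mm',w*dep/cc['fx']*1000)
E
python3 fit.py
```

```text
[ 0.57101825  0.02377584 -0.045868  ] [[ 0.5  0.6]
 [-1.6 -0.6]
 [-1.6  0.9]
 [ 1.9 -0.7]
 [ 0.7  0.6]]
seat [0.51357873 0.02641233 0.006     ] window [0.59099722 0.0228588  0.057     ]
scene0 [array([322.3, 238.6]), array([326.7, 254.4]), array([359.5, 218.9]), array([266.1, 214.9]), array([300.9, 184. ])]
side0 [array([319.1, 241.9]), array([340.2, 243.9]), array([344.9, 213.9]), array([267.9, 230.9]), array([279.7, 202.9])]
[525.68711172 108.22834021]
[492.80617044 240.5849102 ]
[0.52960879 0.25551356 0.02701232] [ 0.52856999 -0.30173002  0.01787498]
diam mm 27.360167284040262
diam mm 25.511180030473472
diam mm 23.10347358208268
diam mm 21.08456541593704
```

```bash
python3 - <<'E'
from h import *
s,d=load('scene0'),load('side0')
for u,v in((216,298),(268,276),(280,328),(225,346),(169,288)): print(onz(s,u,v,.012))
for u,v in((259,316),(294,283),(337,317),(299,351)): print('side',onz(d,u,v,.012))
print(onz(s,252,308.5,.012),onz(d,300.5,312,.012))
E
```

```text
[0.60151489 0.27945385 0.012     ]
[0.54953154 0.17754178 0.012     ]
[0.45842911 0.25919748 0.012     ]
[0.51874054 0.34678325 0.012     ]
[0.69545269 0.31682749 0.012     ]
side [0.60418686 0.28243788 0.012     ]
side [0.55182944 0.1807829  0.012     ]
side [0.45950896 0.26210382 0.012     ]
side [0.51953269 0.35118886 0.012     ]
[0.52799303 0.25678513 0.012     ] [0.52837935 0.26003984 0.012     ]
```

>>> send_rows(motion=[[[-0.05,0.01,0,-8],[-0.1,0.02,0,-16],[-0.15,0.04,0,-24],[-0.2,0.06,0.002,-32],[-0.235,0.07,0.004,-40],[-0.255,0.08,0.004,-48],[-0.256,0.09,0.004,-56],[-0.256,0.09,0.004,-64]]], gripper=0.6, grip_force=15)

```text
time: 0.95
tool_pos: [0.5274, 0.2569, 0.1591]
tool_rot: [-1.574, 0.004, -0.446]
contact_force: [-0.5, -0.1, 0.3]
opening: 0.0549
```

>>> send_rows(motion=[[[0,0,0,-8],[0,0,0,-16],[0,0,0,-23.5],[0,0,0,-23.5]]])

```text
time: 1.35
tool_pos: [0.5272, 0.2569, 0.1587]
tool_rot: [-1.572, 0.005, -0.035]
contact_force: [0.6, 0.2, 0.5]
opening: 0.0551
```

```bash
python3 - <<'E'
from h import *
o=sensors.observe(); print(o)
c=snap('wrist','w1'); print(ray(c,280,210), proj(c,[.529,.257,.021]), proj(c,[.529,.257,.03]))
E
```

```text
{'time': 1.35, 'qpos': array([ 3.22547152e-01,  5.40221746e-01,  1.47509942e+00,  5.05263120e-04,
        1.13194196e+00, -1.21378411e+00]), 'qvel': array([-8.68119657e-05, -2.62587294e-03,  1.04222126e-04, -3.17366909e-04,
       -8.00361229e-05,  1.39163056e-01]), 'joint_efforts': array([ 2.25834595e-02, -5.11108983e+01, -2.24966902e+01, -2.12189188e-02,
        1.15727275e-01, -1.39208458e+00]), 'tool_pos': array([0.52715999, 0.25688214, 0.15871827]), 'tool_rot': array([-1.57235066,  0.00547238, -0.0346853 ]), 'contact_force': array([0.64978997, 0.21048014, 0.52355055]), 'torque': array([ 0.06618516, -0.00495336, -0.01757278]), 'opening': 0.055071645591458926}
(array([0.4461786 , 0.2594437 , 0.29198656]), array([ 0.29031832, -0.02355475, -0.95674108])) [285.11252282 210.52285357] [285.12205832 213.79007051]
```

View pics/w1.png

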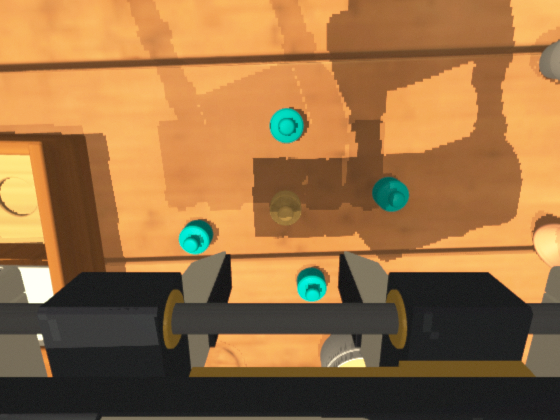

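```bash
python3 - <<'E'
from h import *
im=cv2.imread('pics/w1.png')[175:240,250:320]; im=cv2.convertScaleAbs(im,alpha=2)
cv2.imwrite('pics/w1c.png',cv2.resize(im,None,fx=8,fy=8,interpolation=cv2.INTER_CUBIC))
E
```

```text
(no output)
```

View pics/w1c.png

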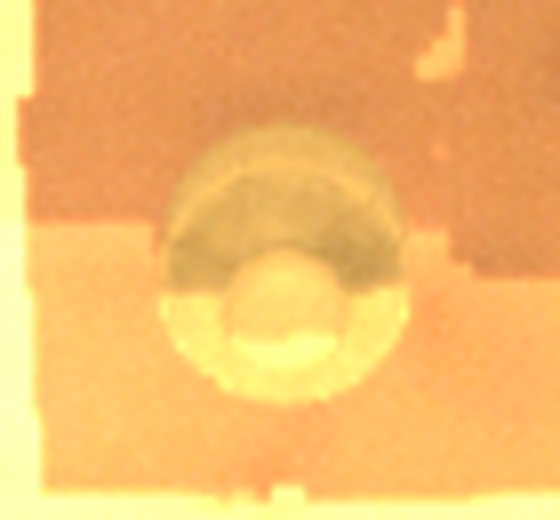

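>>> send_rows(motion=[[[0.002,0.04,0.0003,0],[0.002,0.08,0.0003,0],[0.0023,0.105,0.0003,0],[0.0023,0.12,0.0003,0],[0.0023,0.127,0.0003,0],[0.0023,0.127,0.0003,0]]])

```text
time: 2.0
tool_pos: [0.5284, 0.2568, 0.031]
tool_rot: [-1.573, 0.007, -0.041]
contact_force: [-0.3, -0.5, -0.2]
opening: 0.0551
```

>>> send_rows(motion=[[[0,0,0,0],[0,0,0,0],[0,0,0,0],[0,0,0,0],[0,0,0,0],[0,0,0,0]]], gripper=0.1)

```text
time: 2.6
tool_pos: [0.5287, 0.2569, 0.0316]
tool_rot: [-1.572, 0.006, -0.041]
contact_force: [-0.8, 0.8, 4.2]
opening: 0.0261
```

>>> send_rows(motion=[[[0,-0.01,0,0],[0,-0.04,0,0],[0,-0.08,0,0],[0,-0.11,0,0],[0,-0.11,-0.04,0],[-0.005,-0.11,-0.08,0],[-0.01,-0.11,-0.12,0],[-0.012,-0.11,-0.15,0]]])

```text
time: 3.4
tool_pos: [0.5105, 0.1058, 0.1424]
tool_rot: [-1.573, 0.006, -0.041]
contact_force: [0.8, -0.4, -2.0]
opening: 0.0258
```

```bash
python3 - <<'E'
from h import *
o=sensors.observe(); print(o['tool_pos'],o['tool_rot'],o['contact_force'],o['opening'])
c=snap('wrist','w2'); snap('side','s2')
E
```

```text
[0.51045357 0.10575357 0.14243513] [-1.57287115  0.00620256 -0.04120228] [ 0.79588247 -0.42834362 -1.95964378] 0.025791237759404815
```

View pics/w2.png

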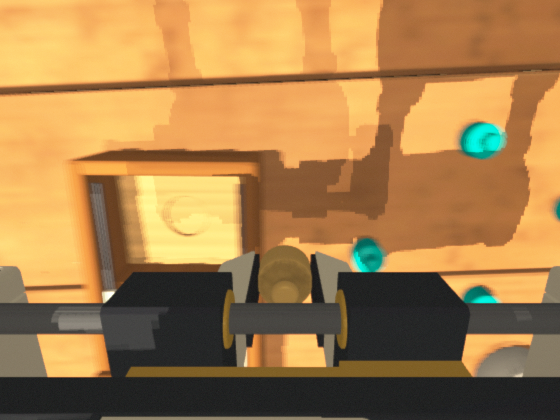

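View pics/s2.png

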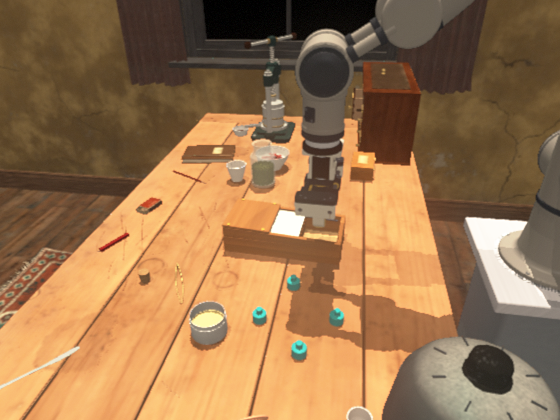

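```bash
python3 - <<'E'
from h import *
c=snap('wrist','w3'); o=sensors.observe(); print(o['tool_pos'],o['tool_rot'])
print(proj(c,[.5136,.0264,.01]))
crop('w3',65,140,275,290,3.8,'w3c')
E
```

```text
[0.51126424 0.1062747  0.14249351] [-1.57241097  0.0056991  -0.04386771]
[189.93837181 217.42202418]
```

View pics/w3c.png

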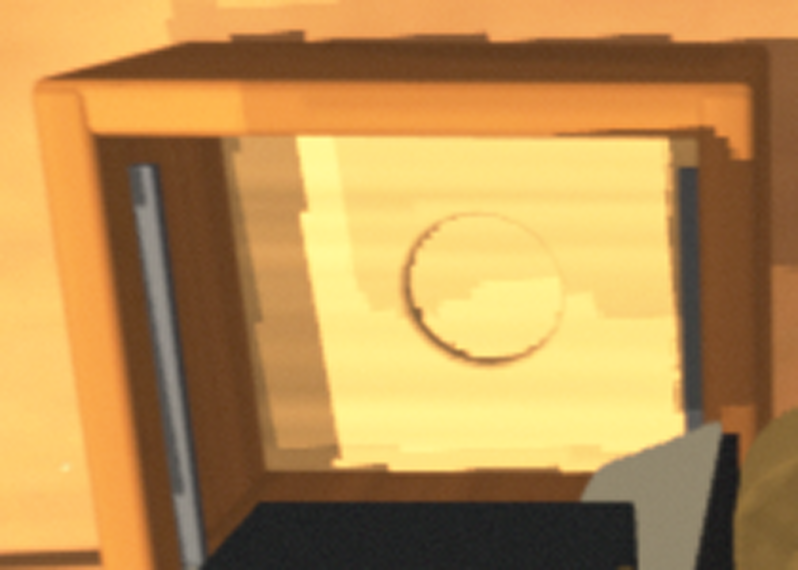

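```bash
python3 - <<'E'
from h import *
c=load('w3')
print(onz(c,192.2,215.8,.01))
a=onz(c,75,161.6,.056);b=onz(c,262.4,162.4,.056);print(a,b,np.linalg.norm(a-b),(a+b)/2, np.arctan2(-(b-a)[0],(b-a)[1]))
u=np.array([np.cos(-.046),np.sin(-.046)]);print(((a+b)/2)[:2]+.0525*u)
E
```

```text
[0.51228627 0.02842455 0.01      ]
[ 0.45826062 -0.02897685  0.056     ] [0.4638799  0.09193994 0.056     ] 0.1210472967135301 [0.46107026 0.03148154 0.056     ] -0.04643887502530632
[0.51351472 0.0290674 ]
```

>>> send_rows(motion=[[[0.002,0,-0.03,0],[0.004,0,-0.06,0],[0.0055,0,-0.078,0],[0.0055,0.03,-0.0782,0],[0.0055,0.055,-0.0782,0],[0.0055,0.065,-0.0782,0],[0.0055,0.065,-0.0782,0],[0.0055,0.065,-0.0782,0]]])

```text
time: 4.35
tool_pos: [0.5136, 0.0284, 0.0783]
tool_rot: [-1.572, 0.005, -0.043]
contact_force: [1.1, -0.6, -0.6]
opening: 0.0259
```

```bash
python3 - <<'E'
from h import *
c=snap('wrist','w4'); o=sensors.observe(); print(o['tool_pos'],o['tool_rot'],o['contact_force'])
print(proj(c,[.5123,.0284,.01]))
crop('w4',200,110,400,260,4,'w4c')
E
```

```text
[0.5138236  0.02824621 0.07865999] [-1.57246586  0.00377645 -0.04313543] [-0.20075122  0.34461769 -0.93383572]
[284.86133494 237.69821971]
```

View pics/w4c.png

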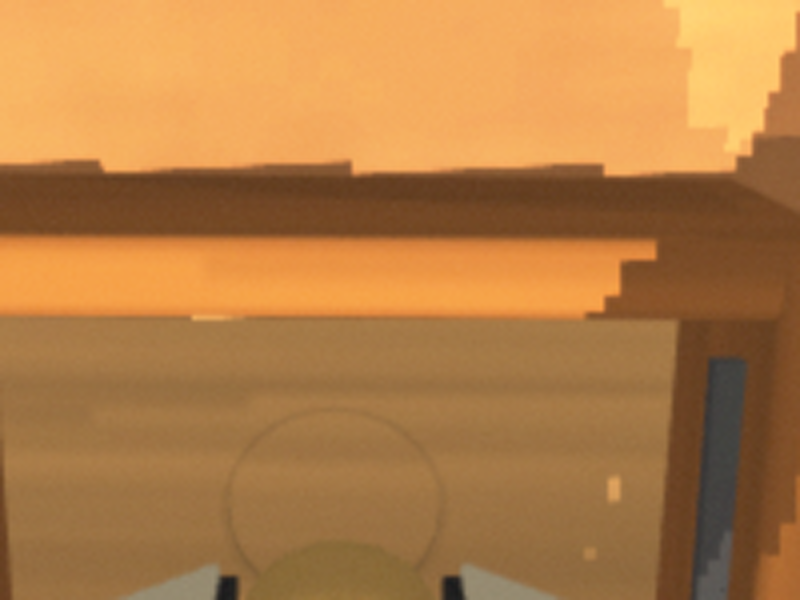

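View pics/w4.png

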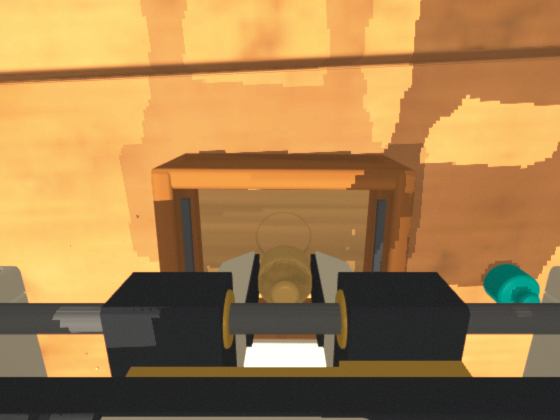

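```bash
python3 - <<'E'
from h import *
c=load('w4')
p=onz(c,283.9,211.75,.01); print(p, p+np.array([.017*.999,-.017*.044,0]))
l=onz(c,257,235.5,.01);r=onz(c,310.75,235.5,.01);print(l,r,(l+r)/2,r-l)
# weight body bottom edge: front extremity at crop(340,543)
print(onz(c,200+340/4,110+543/4,.0467), 'body centre col',onz(c,285,245,.06))
a=onz(c,153.5,171,.056);b=onz(c,411,171,.056);print(a,b,(a+b)/2)
E
```

```text
[0.49507585 0.02850761 0.01      ] [0.51205885 0.02775961 0.01      ]
[0.51009323 0.01085846 0.01      ] [0.51147751 0.04481452 0.01      ] [0.51078537 0.02783649 0.01      ] [0.00138428 0.03395606 0.        ]
[0.5022863  0.02887787 0.0467    ] body centre col [0.49627199 0.02911624 0.06      ]
[ 0.45872076 -0.02996916  0.056     ] [0.46356988 0.08849221 0.056     ] [0.46114532 0.02926153 0.056     ]
```

>>> send_rows(motion=[[[-0.0022,0.01,-0.0008,0],[-0.0022,0.022,-0.0008,0],[-0.0022,0.032,-0.0008,0],[-0.0022,0.0335,-0.0008,0],[-0.0022,0.0335,-0.0008,0]]])

```text
time: 4.9
tool_pos: [0.5111, 0.0275, 0.0445]
tool_rot: [-1.572, 0.005, -0.043]
contact_force: [0.4, -0.6, -0.5]
opening: 0.0261
```

```bash
python3 - <<'E'
from h import *
c=snap('wrist','w5'); o=sensors.observe(); print(o['tool_pos'],o['tool_rot'],o['contact_force'])
im=cv2.imread('pics/w5.png')[180:300,210:360]; im=cv2.convertScaleAbs(im,alpha=1.5)
cv2.imwrite('pics/w5c.png',cv2.resize(im,None,fx=5,fy=5,interpolation=cv2.INTER_CUBIC))
E
```

```text
[0.51143865 0.02745857 0.04492074] [-1.57244541  0.00426433 -0.04322534] [ 0.56441447 -0.3949905  -0.93056723]
```

View pics/w5c.png

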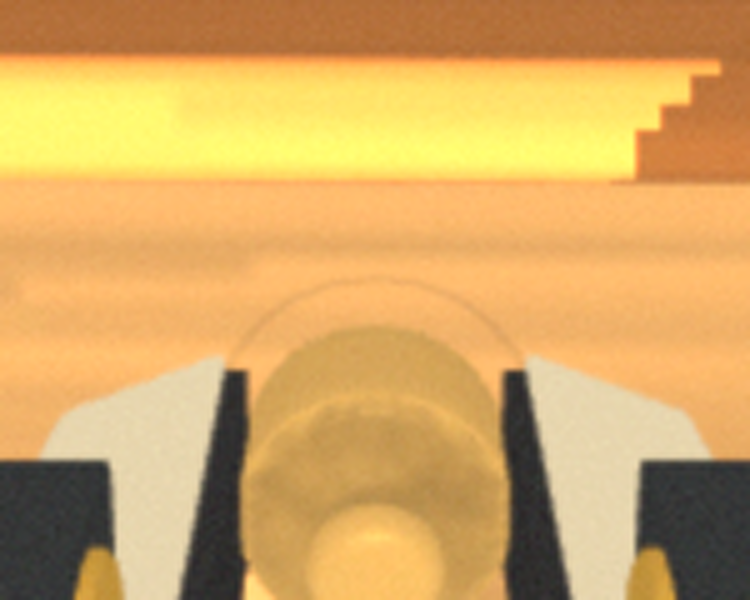

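```bash
python3 - <<'E'
from h import *
c=load('w5')
print(onz(c,210+376/5,180+277/5,.01),onz(c,210+376/5,180+327/5,.0134))
E
```

```text
[0.4951202  0.02827494 0.01      ] [0.49936489 0.02809841 0.0134    ]
```

>>> send_rows(motion=[[[-0.0006,0.002,0.0001,0],[-0.0006,0.004,0.0001,0],[-0.0006,0.006,0.0001,0],[-0.0006,0.0072,0.0001,0],[-0.0006,0.0072,0.0001,0]]])

```text
time: 5.45
tool_pos: [0.5108, 0.0276, 0.0377]
tool_rot: [-1.572, 0.004, -0.043]
contact_force: [-0.3, -0.3, -0.7]
opening: 0.0255
```

Open modestly (about 46 mm).

>>> send_rows(motion=[[[0,0,0,0],[0,0,0,0],[0,0,0,0],[0,0,0,0],[0,0,0,0]]], gripper=0.48)

```text
time: 5.95
tool_pos: [0.5109, 0.0276, 0.0377]
tool_rot: [-1.572, 0.004, -0.043]
contact_force: [1.1, -0.1, -0.4]
opening: 0.0439
```

>>> send_rows(motion=[[[0,-0.01,0,0],[0,-0.03,0,0],[0,-0.06,0,0],[0,-0.1,0,0],[0,-0.1,0,0],[0,-0.1,0,0]]])

```text
time: 6.55
tool_pos: [0.5117, 0.0277, 0.139]
tool_rot: [-1.573, 0.001, -0.043]
contact_force: [-0.1, 0.4, -0.8]
opening: 0.0439
```

```bash
python3 - <<'E'
from h import *
c=snap('wrist','w6'); o=sensors.observe(); print(o['tool_pos'],o['tool_rot'],o['contact_force'],o['opening'])
im=cv2.imread('pics/w6.png')[160:340,180:400]; im=cv2.convertScaleAbs(im,alpha=1.3)
cv2.imwrite('pics/w6c.png',cv2.resize(im,None,fx=3.3,fy=3.3,interpolation=cv2.INTER_CUBIC))
E
```

```text
[0.51099133 0.02777849 0.13788319] [-1.57241899  0.00399952 -0.04321143] [-0.17412696 -0.00665144 -0.60961384] 0.04363421095857016
```

View pics/w6c.png

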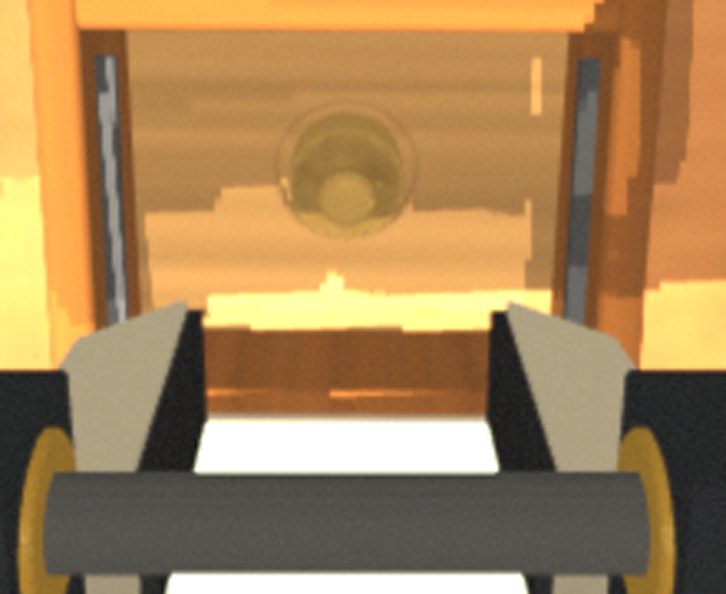

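>>> send_rows(motion=[[[0.03,0,0,0],[0.06,0,0,0],[0.0785,0.01,0,0],[0.0785,0.03,0,0],[0.0785,0.043,0,0],[0.0785,0.045,0,0],[0.0785,0.045,0,0],[0.0785,0.045,0,0]]], gripper=0.0)

```text
time: 7.4
tool_pos: [0.5893, 0.0243, 0.0932]
tool_rot: [-1.572, 0.003, -0.043]
contact_force: [0.6, 0.3, 0.0]
opening: 0.0002
```

```bash
python3 - <<'E'
from h import *
c=snap('side','s7');c=snap('wrist','w7'); o=sensors.observe(); print(o)
crop('s7',210,180,370,280,5,'s7c')
E
```

```text
{'time': 7.5, 'qpos': array([-0.08776963,  0.62134636,  1.53285834, -0.00216433,  0.98983771,
       -1.61419982]), 'qvel': array([ 7.54865347e-04, -1.77076012e-03,  3.25680526e-05, -3.06411257e-04,
       -2.58126005e-03, -3.45151649e-06]), 'joint_efforts': array([-9.59226920e-03, -5.23362708e+01, -2.01695395e+01, -4.09681548e-02,
        1.01226554e-01,  2.25205881e-06]), 'tool_pos': array([0.58954965, 0.02428508, 0.09348993]), 'tool_rot': array([-1.57249462,  0.00252689, -0.04317822]), 'contact_force': array([ 0.09847397,  0.68084991, -0.03188605]), 'torque': array([ 0.06552214, -0.05159257, -0.02048637]), 'opening': 0.00022222399972676677}
```

View pics/s7c.png

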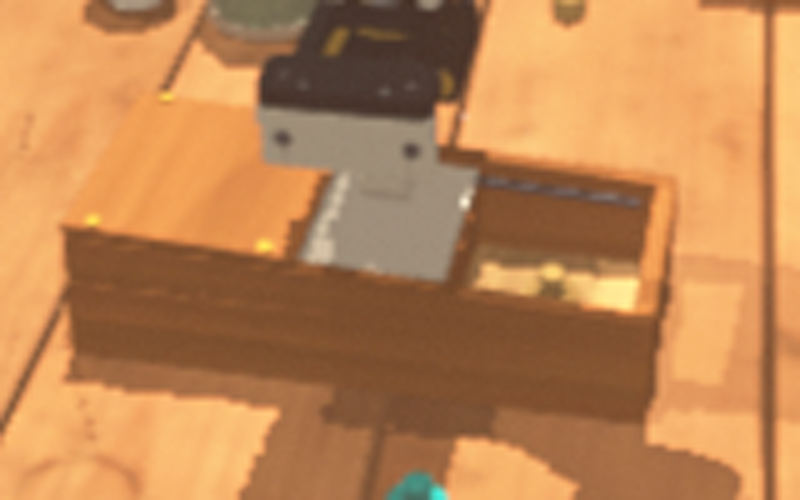

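View pics/w7.png

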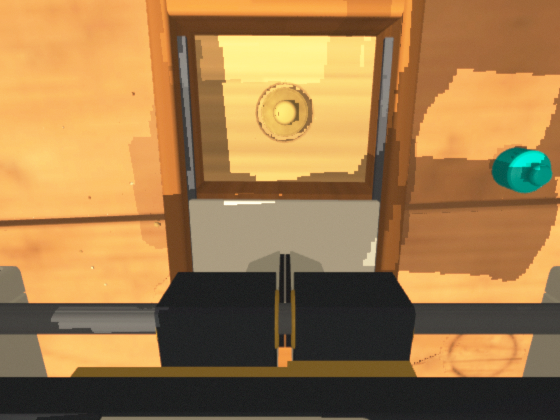

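>>> send_rows(motion=[[[0,0.003,0,0],[0,0.006,0,0],[0,0.007,0,0],[0,0.007,0,0]]])

```text
time: 7.9
tool_pos: [0.5894, 0.0243, 0.0862]
tool_rot: [-1.572, 0.003, -0.043]
contact_force: [-1.0, -1.1, 0.0]
opening: 0.0004
```

>>> send_rows(motion=[[[0,0.0005,0,0],[0,0.001,0,0],[0,0.001,0,0]]])

```text
time: 8.2
tool_pos: [0.5893, 0.0243, 0.0852]
tool_rot: [-1.572, 0.003, -0.043]
contact_force: [-0.2, -0.2, 0.1]
opening: 0.0004
```

>>> send_rows(motion=[[[0,0.0005,0,0],[0,0.001,0,0],[0,0.001,0,0]]])

```text
time: 8.5
tool_pos: [0.5893, 0.0243, 0.0841]
tool_rot: [-1.572, 0.003, -0.043]
contact_force: [0.1, 0.3, -0.1]
opening: 0.0004
```

>>> send_rows(motion=[[[0,0.0005,0,0],[0,0.0005,0,0]]])

```text
time: 8.7
tool_pos: [0.5892, 0.0243, 0.0835]
tool_rot: [-1.572, 0.003, -0.043]
contact_force: [0.6, -0.6, 0.0]
opening: 0.0001
```

>>> send_rows(motion=[[[0,0.0005,0,0],[0,0.0005,0,0]]])

```text
time: 8.9
tool_pos: [0.5893, 0.0243, 0.083]
tool_rot: [-1.572, 0.003, -0.043]
contact_force: [-0.1, -0.2, -0.0]
opening: 0.0003
```

>>> send_rows(motion=[[[0,0.0005,0,0],[0,0.0005,0,0]]])

```text
time: 9.1
tool_pos: [0.5893, 0.0243, 0.0828]
tool_rot: [-1.573, 0.003, -0.043]
contact_force: [-1.1, 0.8, 3.1]
opening: 0.0002
```

>>> send_rows(motion=[[[0,0.0005,0,0],[0,0.0008,0,0],[0,0.0008,0,0]]])

```text
time: 9.4
tool_pos: [0.5894, 0.0243, 0.0827]
tool_rot: [-1.573, 0.003, -0.043]
contact_force: [-2.3, 0.6, 6.2]
opening: 0.0003
```

>>> send_rows(motion=[[[0,0.001,0,0],[0,0.0014,0,0],[-0.002,0.0015,0,0],[-0.004,0.0016,0,0],[-0.006,0.0017,0,0],[-0.008,0.0018,0,0],[-0.008,0.0018,0,0]]])

```text
time: 10.1
tool_pos: [0.5829, 0.0246, 0.0823]
tool_rot: [-1.573, -0.002, -0.043]
contact_force: [0.0, 0.9, 7.0]
opening: 0.0004
```

```bash
python3 - <<'E'
from h import *
c=snap('wrist','w8'); o=sensors.observe(); print(o['tool_pos'],o['tool_rot'],o['contact_force'])
E
```

```text
[0.58291673 0.02459582 0.08233948] [-1.57260427 -0.00189445 -0.04310919] [ 0.57018318 -0.33796902  7.59059249]
```

View pics/w8.png

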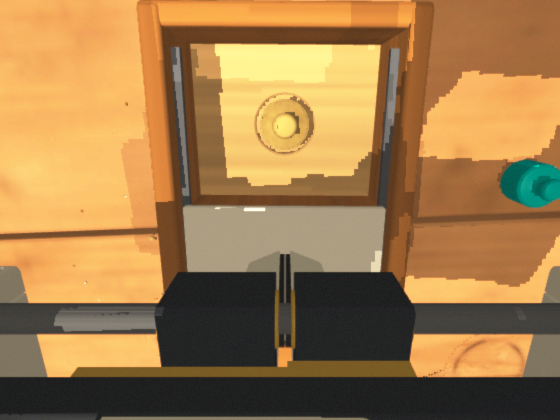

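```bash
cat > edge.py <<'E'
from h import *
import sys
# cover front edge along column ~u; top z approx
def edge(fn,u,v): 
    c=load(fn); x=.57
    for _ in range(5):
        cx=x-.5696; z=.0575+ (cx-.02)*np.tan(np.radians(2.5)); x=onz(c,u,v,z)[0]
    return x-.5696, z
if __name__=='__main__':
    for a in sys.argv[1:]:
        fn,u,v=a.split(','); print(fn,edge(fn,float(u),float(v)))
E
python3 edge.py w7,240,199 w8,240,206; python3 - <<'E'
from h import *
a=cv2.imread('pics/w7.png')[170:250,200:280];b=cv2.imread('pics/w8.png')[170:250,200:280]
cv2.imwrite('pics/cmp.png',cv2.resize(np.hstack([a,b]),None,fx=5,fy=5,interpolation=cv2.INTER_CUBIC))
E
```

```text
w7 (np.float64(-0.015994385238250253), np.float64(0.05592845121432881))
w8 (np.float64(-0.021857271899161312), np.float64(0.0556724720678694))
```

View pics/cmp.png

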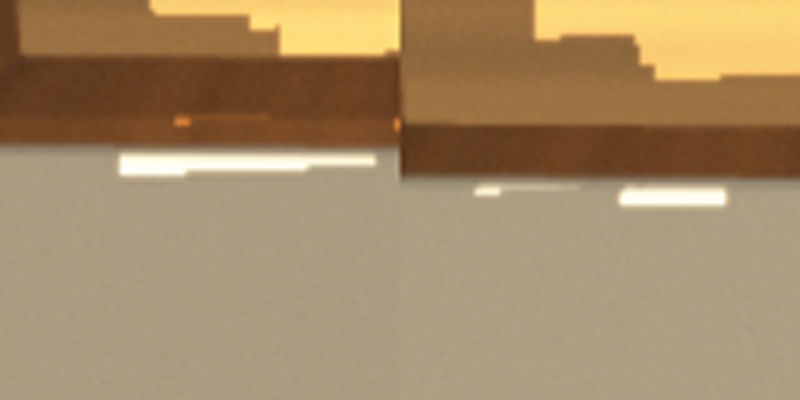

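>>> send_rows(motion=[[[-0.002,0.0013,0,0],[-0.005,0.0014,0,0],[-0.008,0.0015,0,0],[-0.011,0.0017,0,0],[-0.014,0.0018,0,0],[-0.017,0.0019,0,0],[-0.02,0.0021,0,0],[-0.02,0.0021,0,0]]])

```text
time: 10.95
tool_pos: [0.5643, 0.0255, 0.0815]
tool_rot: [-1.573, -0.006, -0.043]
contact_force: [1.1, 0.6, 7.3]
opening: 0.0002
```

```bash
python3 - <<'E'
from h import *
c=snap('wrist','w9'); o=sensors.observe(); print(o['tool_pos'],o['tool_rot'],o['contact_force'])
E
```

```text
[0.56424761 0.02548013 0.08149821] [-1.5725004  -0.00572809 -0.04316113] [ 0.35578157 -0.50475944  8.14774322]
```

View pics/w9.png

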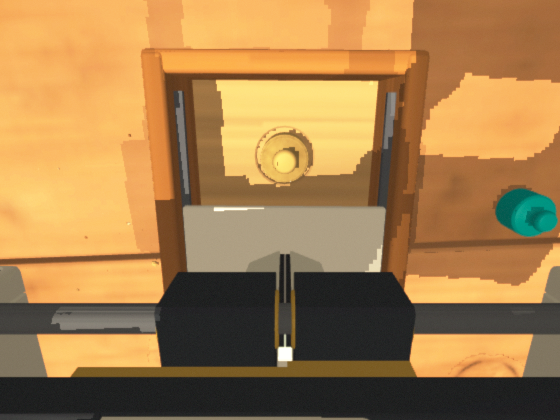

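>>> send_rows(motion=[[[-0.002,0.0013,0,0],[-0.005,0.0014,0,0],[-0.008,0.0015,0,0],[-0.011,0.0016,0,0],[-0.014,0.0018,0,0],[-0.017,0.0019,0,0],[-0.02,0.002,0,0],[-0.02,0.002,0,0]]])

```text
time: 11.8
tool_pos: [0.5456, 0.0264, 0.0807]
tool_rot: [-1.572, -0.01, -0.043]
contact_force: [-0.0, 1.1, 7.6]
opening: 0.0001
```

```bash
python3 - <<'E'
from h import *
c=snap('wrist','w10'); o=sensors.observe(); print(o['tool_pos'],o['tool_rot'],o['contact_force'])
E
```

```text
[0.54557344 0.02643404 0.08065364] [-1.57236467 -0.00958494 -0.04325017] [-0.30906419 -0.09692632  7.56713962]
```

View pics/w10.png

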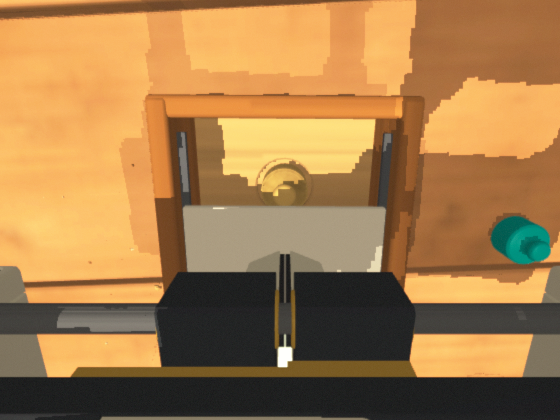

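>>> send_rows(motion=[[[-0.002,0.0013,0,0],[-0.005,0.0014,0,0],[-0.008,0.0015,0,0],[-0.011,0.0016,0,0],[-0.014,0.0017,0,0],[-0.017,0.0018,0,0],[-0.02,0.002,0,0],[-0.02,0.002,0,0]]])

```text
time: 12.65
tool_pos: [0.527, 0.0274, 0.0798]
tool_rot: [-1.572, -0.014, -0.043]
contact_force: [0.1, 1.4, 9.5]
opening: 0.0005
```

>>> send_rows(motion=[[[-0.002,0.0013,0,0],[-0.005,0.0014,0,0],[-0.008,0.0015,0,0],[-0.011,0.0016,0,0],[-0.014,0.0017,0,0],[-0.017,0.0018,0,0],[-0.017,0.0018,0,0]]])

```text
time: 13.35
tool_pos: [0.5116, 0.0281, 0.0791]
tool_rot: [-1.572, -0.018, -0.043]
contact_force: [-0.1, 1.0, 8.7]
opening: 0.0008
```

```bash
python3 - <<'E'
from h import *
c=snap('wrist','w11'); o=sensors.observe(); print(o['tool_pos'],o['tool_rot'],o['contact_force'])
E
```

```text
[0.51156172 0.02809247 0.07911684] [-1.57227827 -0.01821065 -0.04328826] [0.37763548 0.49734709 8.63796739]
```

View pics/w11.png

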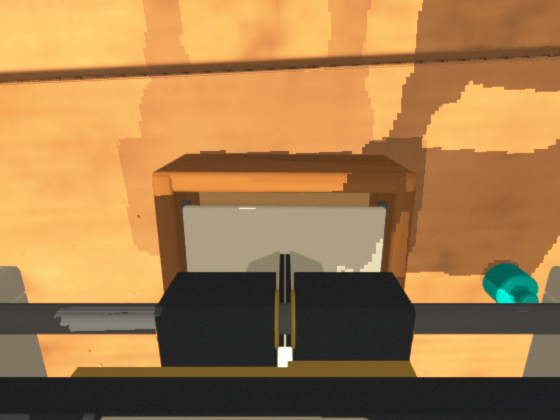

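>>> send_rows(motion=[[[-0.002,0.0013,0,0],[-0.005,0.0014,0,0],[-0.008,0.0015,0,0],[-0.011,0.0015,0,0],[-0.013,0.0016,0,0],[-0.015,0.0017,0,0],[-0.016,0.0017,0,0]]])

```text
time: 14.1
tool_pos: [0.4983, 0.0286, 0.0786]
tool_rot: [-1.572, -0.025, -0.043]
contact_force: [4.2, -0.0, 6.7]
opening: 0.0006
```

```bash
python3 - <<'E'
from h import *
c=snap('wrist','w12'); o=sensors.observe(); print(o['tool_pos'],o['tool_rot'],o['contact_force'])
crop('w12',140,160,440,300,2.6,'w12c')
E
```

```text
[0.49816154 0.02856248 0.07855831] [-1.57248702 -0.0250491  -0.04344313] [ 3.66699714 -0.68847191  6.6576459 ]
```

View pics/w12c.png

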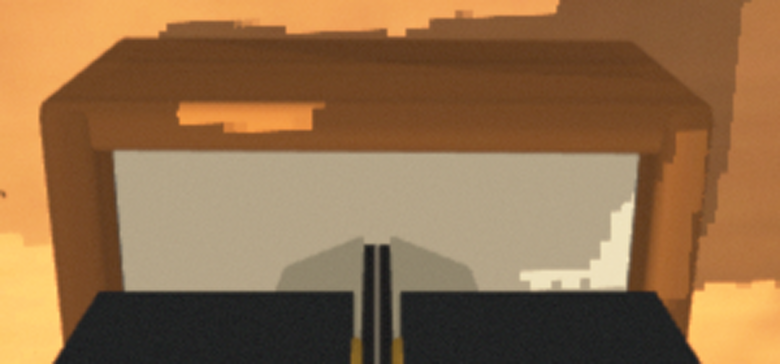

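>>> send_rows(motion=[[[-0.001,0.0014,0,0],[-0.003,0.0016,0,0],[-0.005,0.0017,0,0],[-0.006,0.0017,0,0]]])

```text
time: 14.55
tool_pos: [0.4953, 0.0285, 0.0784]
tool_rot: [-1.573, -0.033, -0.044]
contact_force: [3.7, 0.2, 7.4]
opening: -0.0001
```

```bash
python3 - <<'E'
from h import *
o=sensors.observe(); print(o['tool_pos'],o['tool_rot'],o['contact_force'])
E
```

```text
[0.49528061 0.02854133 0.07838045] [-1.57277826 -0.03301693 -0.04363113] [3.69761407 0.19193052 7.44556787]
```

>>> send_rows(motion=[[[0,-0.002,0,0],[0,-0.01,0,0],[0,-0.04,0,0],[0,-0.08,0,0],[0,-0.12,0,0],[-0.03,-0.12,0,0],[-0.05,-0.12,0,0],[-0.05,-0.12,0,0]]])

```text
time: 15.35
tool_pos: [0.4389, 0.0315, 0.1969]
tool_rot: [-1.573, -0.031, -0.043]
contact_force: [0.2, 0.6, 0.7]
opening: 0.0008
```

```bash
python3 - <<'E'
from h import *
read_camera('wrist');c=snap('wrist','w13'); snap('scene','c13');snap('side','s13'); o=sensors.observe(); print(o['tool_pos'],o['contact_force'],o['time'])
crop('s13',210,180,370,280,5,'s13c')
E
```

```text
[0.44232704 0.03101534 0.19678049] [-0.37456804  1.096464   -0.5458463 ] 15.55
```

View pics/w13.png

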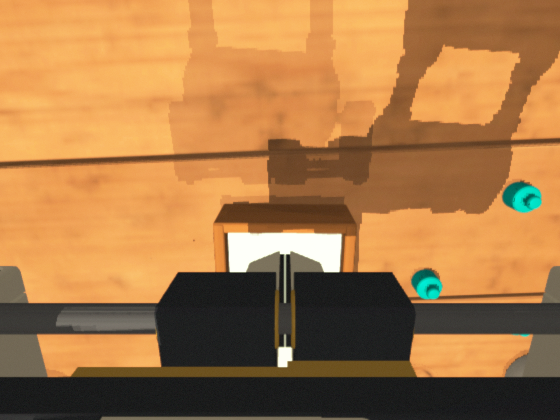

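View pics/s13c.png

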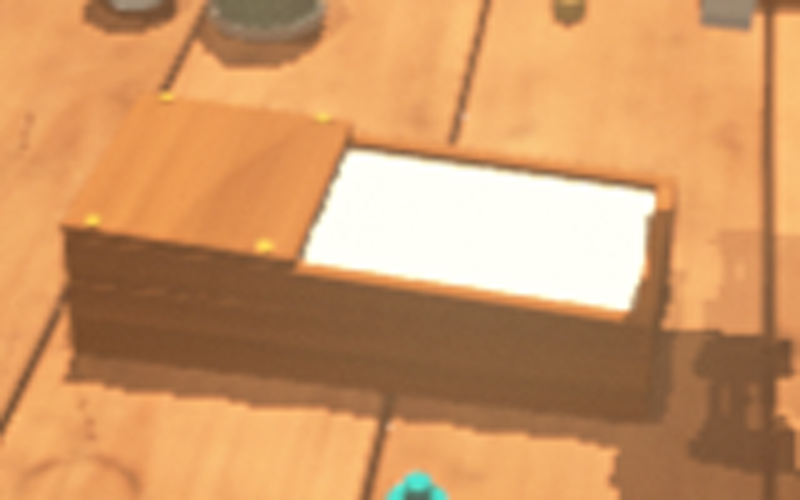

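View pics/c13.png

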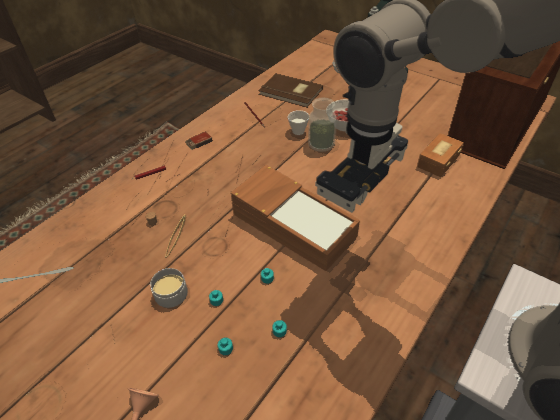

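Cover is home against the front wall, the arm is clear, and the jar, tin and small weight are where they were.

```bash
python3 -c "
from h import *
print(hand_in())"
```

```text
the job is handed in; nothing more can be done
None
```

The larger brass weight is standing in the round seat, the glass cover is closed over it, and I handed the job in at about 15.6 s of the 64 s allowed. No verdict was reported.

- **Weight:** I took the brass one on the left of the case, which measured about 26–27 mm across, against about 22 mm for the right-hand one. After release, the wrist camera showed it upright and centred in the seat to about 1 mm. That view came before the cover was closed. With the opal glass shut, I could not see the weight again.
- **Cover:** I felt the glass top at about z = 58 mm, roughly 1 mm above the window point. I drew the cover forward pressing about 7–10 N each time I read the force. Those readings came only at the end of each move, but none came near 20 N.
- **Home position:** The fingers travelled about 91 mm with the cover. Then about 3.7–4 N built up against the motion and the fingers slipped, so the cover had met its stop. The last pictures show the glass against the front wall with no gap.
- **Rest of the scene:** The arm is clear of everything. In the side and scene pictures the small weight, herb jar and steel tin look unmoved; I judged this by eye and did not measure it.
- **Disagreement:** My camera estimates of the seat's position differed by about 2 mm. I settled this by comparing the weight with the seat ring in close-ups just before lowering it.

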